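# Clear the bench scale and release its transport lock

## Task

Get the bench scale ready for weighing: sweep all four red rubber chips off its metal weighing plate into the grey catch tray with the scraper block, never touching the chips with the fingers or leaning heavily on the plate, then stand the block back upright on its cork pad and let go. After that, slide the orange transport-lock grip fully home to its end stop on the green-dot side. Leave the collar clip, carabiner and grip trainer where they are.

Things in the scene. Friction and masses are not known exactly. Their poses are not given: they have to be found in the camera images.
- scale: White plastic bench scale, fixed. Origin: centre of its underside, on the table under the centre of the weighing plate. Its x axis points from the scale's front (control strip, nearest the robot) to its back; y to its left. The control strip spans x -150 to -84 mm, y -100 to 100 mm, its top 51 mm above the table. A green dot on the strip at x -117, y +68 mm.
- platform: Aluminium weighing plate of the scale, 180 (x) x 200 (y) x 8 mm, fixed on it. Origin: centre of its underside, axes as the scale's; its top surface is 8 mm above the origin, 65 mm above the table. Lips 4 mm thick and 8 mm high run along its front and back edges (x = -90 and +90 mm); the left and right edges (y = +-100 mm) are open.
- lock (a joint): Transport lock's slide, in m: 0 at the stop away from the green dot, 0.070 at the end stop on the green-dot side; grows along the scale's +y. Starts between 0 and 0.025, moves with about 2.5 N and stays where left.
- lock_grip (a point): Centre of the top of the orange lock grip, an upright block 28 (scale x) x 16 (scale y, the sliding direction) x 24 mm standing on the control strip 25 mm in front of the plate's front edge; this point is 76.5 mm above the table.
- block: Scraper block, standing on the cork pad: wooden grip part 130 (x) x 24 (y) mm on a black rubber sole 130 x 30 mm, 18 mm high; 68 mm high in all. Origin: centre of its underside. About 150 g.
- pad: Cork pad, 170 (x) x 110 (y) x 4 mm, fixed, beside the scale, across from the tray, its centre 180 mm from the scale's centre; axes as the scale's. Origin: centre of its underside. The block's centre is to lie over it.
- tray_in (a point): Centre of the inner floor (4 mm above the table) of the grey plastic catch tray, fixed at the left or right side of the scale: 200 (scale x) x 188 (scale y) x 28 mm outside, walls and floor 4 mm; its near wall is tucked 14 mm in under the plate's overhanging open edge. Axes as the scale's.
- chip1: Loose red rubber chip on the plate, 26 x 20 x 12 mm, about 12 g. Origin: centre of its underside.
- chip2: Loose red rubber chip on the plate, 26 x 20 x 12 mm, about 12 g. Origin: centre of its underside.
- chip3: Loose red rubber chip on the plate, 26 x 20 x 12 mm, about 12 g. Origin: centre of its underside.
- chip4: Loose red rubber chip on the plate, 26 x 20 x 12 mm, about 12 g. Origin: centre of its underside.
- clip: Black barbell collar clip lying on the table in front of the scale: ring 62 mm across, 28 mm high, two lugs to its -x. Origin: ring centre, underside. Leave alone.
- carabiner: Steel carabiner lying flat on the table behind the scale, 94 x 56 x 10 mm. Origin: centre of its underside. Leave alone.
- trainer: Chrome V-shaped grip trainer lying flat on the table behind the scale, about 145 x 96 x 24 mm. Origin: centre of its underside. Leave alone.
There are look-alikes about, which are no part of the job. What is shaped like the block but pink is not meant.

How it is judged (in metres and radians):
On the way, in this order (a step that is already met when the one before it is completed fails the run):
1. all four chips lie in the tray (x of chip1 in the frame of tray_in between -0.096 and 0.096 m and y of chip1 in the frame of tray_in between -0.09 and 0.09 m and z of each of chip1, chip2, chip3, chip4 in the frame of tray_in below 0.045 m and x of chip2 in the frame of tray_in between -0.096 and 0.096 m and y of chip2 in the frame of tray_in between -0.09 and 0.09 m and x of chip3 in the frame of tray_in between -0.096 and 0.096 m and y of chip3 in the frame of tray_in between -0.09 and 0.09 m and x of chip4 in the frame of tray_in between -0.096 and 0.096 m and y of chip4 in the frame of tray_in between -0.09 and 0.09 m), for 0.2 s.
2. the block stands released on its cork pad (x of block in the frame of pad between -0.07 and 0.07 m and y of block in the frame of pad between -0.045 and 0.045 m and z of block in the frame of pad below 0.009 m and angle between block's own z axis and vertical below 0.12 rad and contact force between the fingers and block below 0.1 N and linear speed of block below 0.02 m/s), for 0.2 s.
3. the transport lock is at its end stop on the green-dot side (value of joint lock above 0.066 m), for 0.2 s.
At the end, for the whole second after the job is handed in: All four chips rest inside the tray (centres within its inner walls, less than 45 mm above its floor, so below the plate); the block stands upright (within 0.12 rad), released and at rest, on the cork pad, its centre over the pad; the lock is within 4 mm of its end stop on the green-dot side (all of step 1 and all of step 2 and value of joint lock above 0.066 m and velocity of joint lock below 0.01 m/s and linear speed of each of chip1, chip2, chip3, chip4 below 0.03 m/s); the robot touches nothing.
It fails at once if the hand touches a chip (over 1 N) (contact force between any of the arm, the fingers and chip1 above 1 N or contact force between any of the arm, the fingers and chip2 above 1 N or contact force between any of the arm, the fingers and chip3 above 1 N or contact force between any of the arm, the fingers and chip4 above 1 N).
It fails at once if the weighing plate is loaded with more than 40 N (contact force between platform and anything else above 40 N).
It fails at once if the clip, carabiner or grip trainer is moved by more than 30 mm (distance of any of clip, carabiner, trainer from where it was at the start of the episode above 0.03 m).
It also fails if it takes over 56 s, if anything falls off the work surface, if the arm or the gripper's body presses on something with over 40 N, if the wrist force passes 120 N, or if a joint passes its speed limit or range.

## Robot

A 6-joint arm with a two-finger parallel gripper is mounted at the origin on the work surface. World frame = base frame: x ahead of the robot, y to its left, z up, the work surface at z = 0. Lengths are in mm, angles in rad, forces in N, time in s.
With the tool pointing down it reaches from about 375 to 750 mm from the base axis. Payload 9 kg.
Tool frame: the origin (TCP) lies between the finger pads; the fingertips stand 8 mm ahead of it and the grasp point (between the pads) lies 11 mm behind it (manip.tip_reach is the distance from the TCP to the fingertips, in mm); z points along the fingers, y is the line along which they close (so a half turn about z gives the same grasp; the last joint's range is limited). The gripper opens to 85 mm and grips with 20 to 120 N. Pads are 22 mm wide; open, the fingers measure 114 mm over their backs; the gripper's body (76 mm by 85 mm) begins 54 mm behind the grasp point. The pads swing forward as they close: fully open they stand 13 mm farther back than shut.
Start: joints at [-1.358, 0.104, 0.097, 1.564, 0, 1.353], TCP at [250.572, -545.206, 239.331] pointing down, gripper open.
Joint ranges: [-2.99, 2.99], [-0.84, 1.86], [-1.1, 1.16], [-1.84, 2.11], [-1.51, 1.56], [-3.14, 3.14]. Speed limits (rad/s): [2.22, 2.22, 2.57, 3.14, 3.14, 3.14].

## Interface

Orientations are given as a unit quaternion [w, x, y, z].
In Python, from bench import manip, viewer gives the robot as it stands. The module is installed in compiled form; this text tells all that it offers.
- The arm moves only by the tool apply_moves, never from a script. Its argument "deltas" is a list of rows, each an object with "twist": the turn, a rotation vector about the tool's x, y, z in rad, a list of three; "xyz": the shift along the tool's x, y, z in mm, a list of three; "fingers": the closure, from 0 (fully open) to 1 (shut). In form: [{"twist": [ax, ay, az], "xyz": [dx, dy, dz], "fingers": fingers}, ...]. A call has 1 to 20 rows; each row shifts and turns the commanded pose from where the row before left it, along the tool's axes as they then stand; what a row does not reach is not made up. A row lasts 1/10 s, in which the tool goes at most 50 mm and 8.59 degrees, less where a joint would pass 70% of its speed; a pose out of reach is approached as far as the arm can. A call is refused whole if a number of a shift passes 50 or a number of a turn 0.15, either way. A call with a gripper value outside its range is refused whole. The fingers move at their own pace and stop on an object; the grip force is fixed at half the most. Time passes only in rows, so rows that do not move let the fingers close. It gives the time, the measured TCP pose, the force, the opening and the grip force at its end, in the units of the state.
- manip.get_obs(): the state, without advancing time (a new reading comes with each control period).
- viewer.camera(name): name is "scene" or "top" or "wrist"; returns a dict with "pixels" (400x640x3 uint8, blue, green, red), "fov_y" (degrees; the focal length in pixels is half the picture's height over the tangent of half this angle, whatever the lens; pixels are square), "cx", "cy" (the principal point, pixels), "k1" (the pictures are not rectified: a ray, as slopes to the right and down, at radius r is drawn at 1 + k1 r^2 times it, then the intrinsics apply), "pose" (4x4, takes a point from camera to world coordinates). Camera axes: x right, y up, looking along -z (the intrinsics and any distortion apply to the point x, -y, -z); pixel columns grow to the right and rows downward; lengths in mm; the calibration is good to about 2 mm. A picture is of the moment at which its call begins. There is no depth.
- manip.finish_job(): hands the job in; it is judged then, once.
The state is a dict: "time": time; "q": joint angles; "qd": joint speeds; "joint_torque": joint torques, N m; "position": TCP position; "tcp_rot": TCP orientation; "wrist_force": force on the tool from outside, world axes, zero at the start; "ft_torque": the same for the moment, N m; "finger_gap": finger opening in mm; "grip_force": force on a finger pad.
Only numpy, scipy, OpenCV 4.12 (cv2) and the standard library are available. Lean on these libraries where they do the work, as an engineer would, in place of code of your own. Each camera call takes 0.05 s, during which the arm holds its last target. There are 200 camera calls.

## Working session

There is one attempt and no reset: what is moved stays moved. The work goes in short steps, Python scripts to look and compute and a tool call to move; the robot and the scene stay as the last step left them, time stands still between calls to the robot, and variables do not carry over. Pictures are saved under pics/ and viewed, at most 10 in all, crops included, and the job is handed in when it is done.

Besides the shell and the picture viewer there is one more tool, called after "Emit:" as name(argument=value, ...) on one line, values as JSON. apply_moves: Moves the arm, as the interface text tells. Its arguments: {"type":"object","properties":{"deltas":{"type":"array"}},"required":["deltas"]}

```bash
mkdir -p pics; cat > h.py <<'E'
import numpy as np, cv2
from bench import manip, viewer
def cam(n): return viewer.camera(n)
def K(c):
    f=200/np.tan(np.radians(c["fov_y"])/2); return f
def ray(c,u,v):
    f=K(c); d=np.array([(u-c["cx"])/f,(v-c["cy"])/f]); r=d.copy()
    for _ in range(30): r=d/(1+c["k1"]*(r@r))
    P=np.array(c["pose"]); return P[:3,3],P[:3,:3]@np.array([r[0],-r[1],-1])
def plane(c,u,v,z):
    o,d=ray(c,u,v); return o+d*(z-o[2])/d[2]
def proj(c,p):
    P=np.array(c["pose"]); q=P[:3,:3].T@(np.array(p)-P[:3,3]); r=np.array([q[0],-q[1]])/-q[2]
    return r*(1+c["k1"]*(r@r))*K(c)+[c["cx"],c["cy"]]
def save(c,n): cv2.imwrite("pics/"+n,c["pixels"])
E
python3 - <<'E'
from h import *
import pickle
d={}
for n in ("scene","top"):
    c=cam(n); d[n]=c; save(c,n+"0.png"); print(n,c["fov_y"],c["k1"],np.round(c["pose"],3).tolist())
pickle.dump(d,open("c0.pkl","wb"))
o=manip.get_obs(); print(o, manip.tip_reach)
a=np.vstack([d["top"]["pixels"]]); cv2.imwrite("pics/t0.png",cv2.resize(a,(800,500)))
E
```

```text
scene 51.82740669385394 0.020826093076955484 [[0.82, -0.313, 0.479, 915.133], [0.572, 0.44, -0.692, -416.266], [0.006, 0.842, 0.54, 464.466], [0.0, 0.0, 0.0, 1.0]]
top 48.333221501259 -0.09856159822678415 [[-0.014, 0.982, -0.186, 388.692], [-1.0, -0.016, -0.007, 46.489], [-0.01, 0.186, 0.983, 1033.769], [0.0, 0.0, 0.0, 1.0]]
{'time': 0.1, 'q': array([-1.35771020e+00,  1.04639673e-01,  9.65237472e-02,  1.56388479e+00,
       -4.25026700e-05,  1.35310065e+00]), 'qd': array([ 5.27162243e-05, -2.14448068e-03,  1.90474529e-03,  7.25839760e-04,
        5.73014352e-04,  1.76975878e-03]), 'joint_torque': array([ 6.58820383e-03, -5.58203816e+01,  5.04722786e+01,  1.28934023e-02,
       -1.61744797e-04, -1.45274930e-05]), 'position': array([ 250.484398  , -544.88950169,  238.58720306]), 'tcp_rot': array([-6.02241846e-04,  9.76892741e-01,  2.13729290e-01, -1.98633537e-05]), 'wrist_force': array([ 0.32552344, -0.5242338 , -0.45649962]), 'ft_torque': array([-0.05422855,  0.02611228,  0.00128233]), 'grip_force': 0.0, 'finger_gap': 85.27141473019982} 8.0
```

View pics/t0.png

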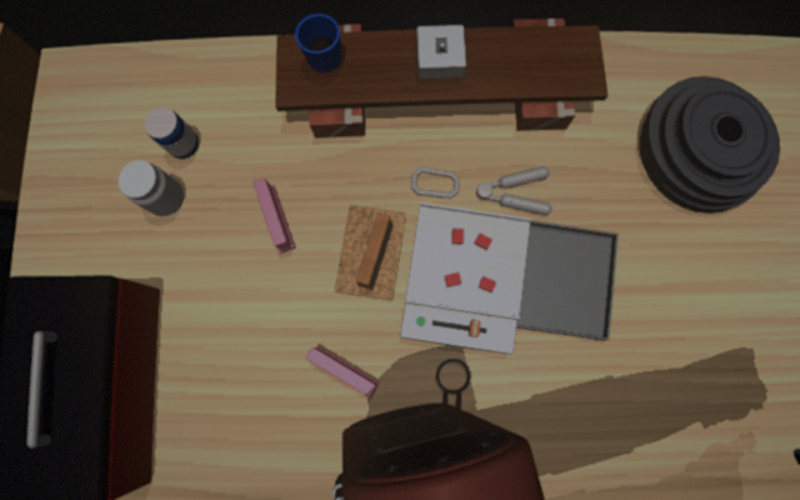

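View pics/scene0.png

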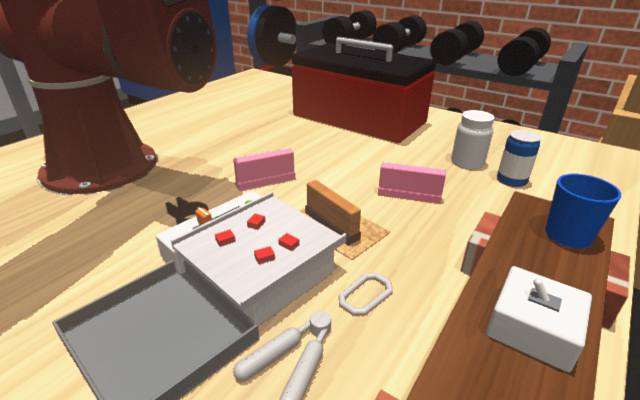

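The top view (800x500) shows the brown wooden block at (375,251) on the cork pad. The pink look-alikes at (272,215) and (342,371) are out, because they are the wrong colour and not on cork. The chips are at (457,236), (483,241), (453,280) and (487,284), the tray is at right (567,280), the green dot at (421,321) and the orange grip at (475,327). Next I'll measure, with a confirming crop.

```bash
cat > m.py <<'E'
from h import *
import pickle
d=pickle.load(open("c0.pkl","rb")); c=d["top"]; im=c["pixels"]; hsv=cv2.cvtColor(im,cv2.COLOR_BGR2HSV)
def blobs(lo,hi,box,amin=15):
    m=cv2.inRange(hsv,np.array(lo),np.array(hi)); k=np.zeros_like(m); x0,y0,x1,y1=box; k[y0:y1,x0:x1]=m[y0:y1,x0:x1]
    cs,_=cv2.findContours(k,cv2.RETR_EXTERNAL,cv2.CHAIN_APPROX_NONE)
    return [q for q in cs if cv2.contourArea(q)>amin]
def rect(q,z):
    P=np.array([plane(c,u,v,z)[:2] for u,v in q[:,0,:]],np.float32); return cv2.minAreaRect(P)
for name,lo,hi,box,z in [("chip",(0,150,100),(8,255,255),(320,160,430,250),77),("chip2",(172,150,100),(180,255,255),(320,160,430,250),77),
  ("green",(45,80,50),(85,255,255),(320,240,360,275),51),("orange",(8,120,100),(20,255,255),(360,245,400,280),76.5),
  ("wood",(5,110,60),(18,255,255),(275,165,322,240),72),("plate",(0,0,120),(180,40,255),(315,150,440,290),65)]:
    for q in blobs(lo,hi,box): print(name,cv2.boundingRect(q),cv2.contourArea(q),[np.round(x,1) for x in rect(q,z)])
g=blobs((45,80,50),(85,255,255),(320,240,360,275))
cv2.imwrite("pics/crop0.png",cv2.resize(im[155:300,260:500],(800,483),interpolation=cv2.INTER_CUBIC))
E
python3 m.py
```

```text
chip (384, 223, 12, 10) 57.0 [array([509.8, -84.6]), array([20.9, 15.9]), np.float64(67.0)]
chip (357, 220, 11, 8) 54.5 [array([518.8, -24.8]), array([15. , 21.3]), np.float64(9.5)]
chip (381, 188, 11, 10) 55.0 [array([586.2, -80.2]), array([20.5, 16.1]), np.float64(61.7)]
chip (363, 184, 7, 10) 54.0 [array([595.9, -36.6]), array([13.2, 20.4]), np.float64(88.2)]
green (334, 254, 6, 6) 21.0 [array([449.9,  30.6]), array([11. , 10.9]), np.float64(89.1)]
wood (275, 165, 47, 75) 2880.5 [array([570.9, 117.2]), array([ 99.6, 156.3]), np.float64(80.5)]
plate (320, 165, 104, 118) 9363.5 [array([522.4, -50. ]), array([200.5, 235.4]), np.float64(80.5)]
plate (336, 162, 89, 14) 58.5 [array([643.9, -70.5]), array([199.7,   4.1]), np.float64(80.5)]
plate (403, 158, 36, 10) 102.0 [array([ 656.9, -163.1]), array([80.9,  9.6]), np.float64(76.7)]
plate (383, 150, 11, 7) 53.5 [array([679.8, -90.2]), array([22.9, 14.1]), np.float64(89.2)]
plate (331, 150, 35, 7) 52.0 [array([6.812e+02, 3.000e-01]), array([77. , 14.1]), np.float64(89.1)]
```

View pics/crop0.png

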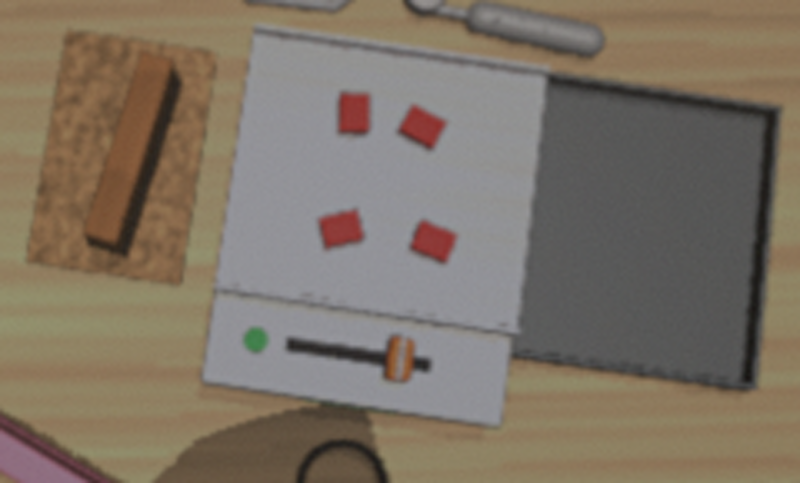

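The crop confirms it: the wooden block with a black sole stands on cork, its top running from about (157,57) to (103,240) in the crop. The two pink ones are excluded. The scale's yaw is about -9.5°, with its origin near (554.5,-55.7), and the green dot and the plate edge agree on this.

```bash
cat > m2.py <<'E'
from h import *
import pickle
d=pickle.load(open("c0.pkl","rb")); c=d["top"]; im=c["pixels"]
hsv=cv2.cvtColor(im,cv2.COLOR_BGR2HSV)
for p in [(299,199),(305,180),(295,220),(288,190),(310,200),(303,210)]: print(p,hsv[p[1],p[0]])
ps=hsv[165:240,275:322].copy()
m=(ps[...,1]>135)&(ps[...,2]>70)
n,l,s,ce=cv2.connectedComponentsWithStats(m.astype(np.uint8)); i=1+s[1:,4].argmax(); print(s[i],ce[i])
ys,xs=np.where(l==i); P=np.array([plane(c,x+275,y+165,72)[:2] for x,y in zip(xs,ys)],np.float32); print(cv2.minAreaRect(P),P.mean(0))
for u,v in [(142,52),(172,62),(120,245),(87,238)]: print(np.round(plane(c,260+u/3.333,155+v/3.333,72),1))
print("pad",[np.round(plane(c,260+u/3.333,155+v/3.333,4)[:2],1) for u,v in [(68,30),(216,50),(183,282),(27,261)]])
print("grip",np.round(plane(c,260+400/3.333,155+347/3.333,76.5),1))
E
python3 m2.py
```

```text
(299, 199) [ 12 138 129]
(305, 180) [ 13 140 122]
(295, 220) [ 13 136 124]
(288, 190) [ 15 122 117]
(310, 200) [ 14 118 121]
(303, 210) [18 70 44]
[ 11   6  26  57 539] [23.2096475  33.87198516]
((576.71923828125, 112.7322998046875), (22.364538192749023, 126.73883056640625), 72.33796691894531) [576.27454  112.697334]
[640.  102.8  72. ]
[632.8  82.8  72. ]
[510.5 117.8  72. ]
[515.4 139.4  72. ]
pad [array([675.1, 159.9]), array([658.4,  53.8]), array([492.6,  79.1]), array([508.8, 187.9])]
grip [441.2 -61.9  76.5]
```

Emit:
apply_moves(deltas=[{"twist":[0,0,0.14],"xyz":[0,0,-10],"fingers":0},{"twist":[0,0,0.14],"xyz":[0,0,0],"fingers":0},{"twist":[0,0,0.14],"xyz":[0,0,0],"fingers":0},{"twist":[0,0,0.14],"xyz":[0,0,0],"fingers":0},{"twist":[0,0,0.14],"xyz":[0,0,0],"fingers":0}])

```text
time: 0.6
position: [250.5, -545.0, 248.9]
tcp_rot: [-0.0, 0.991, -0.137, -0.0]
wrist_force: [0.4, 0.4, -0.7]
finger_gap: 85.3
grip_force: 0.0
```

Emit:
apply_moves(deltas=[{"twist":[0,0,0.022],"xyz":[0,0,0],"fingers":0},{"twist":[0,0,0],"xyz":[6.6,-40.2,4],"fingers":0},{"twist":[0,0,0],"xyz":[6.6,-40.2,4],"fingers":0},{"twist":[0,0,0],"xyz":[6.6,-40.2,4],"fingers":0},{"twist":[0,0,0],"xyz":[6.6,-40.2,4],"fingers":0},{"twist":[0,0,0],"xyz":[6.6,-40.2,4],"fingers":0},{"twist":[0,0,0],"xyz":[6.6,-40.2,4],"fingers":0},{"twist":[0,0,0],"xyz":[6.6,-40.2,4],"fingers":0},{"twist":[0,0,0],"xyz":[6.6,-40.2,4],"fingers":0},{"twist":[0,0,0],"xyz":[6.6,-40.2,4],"fingers":0},{"twist":[0,0,0],"xyz":[6.6,-40.2,4],"fingers":0},{"twist":[0,0,0],"xyz":[6.6,-40.2,4],"fingers":0},{"twist":[0,0,0],"xyz":[6.6,-40.2,4],"fingers":0},{"twist":[0,0,0],"xyz":[6.6,-40.2,4],"fingers":0},{"twist":[0,0,0],"xyz":[6.6,-40.2,4],"fingers":0},{"twist":[0,0,0],"xyz":[6.6,-40.2,4],"fingers":0},{"twist":[0,0,0],"xyz":[6.6,-40.2,4],"fingers":0},{"twist":[0,0,0],"xyz":[6.6,-40.2,4],"fingers":0},{"twist":[0,0,0],"xyz":[6.6,-40.2,4],"fingers":0}])

```text
time: 2.5
position: [550.9, 46.4, 179.9]
tcp_rot: [-0.029, 0.996, -0.09, 0.002]
wrist_force: [0.2, -0.0, -0.1]
finger_gap: 85.4
grip_force: 0.0
```

```bash
python3 - <<'E'
from h import *
import pickle
c=cam("wrist"); save(c,"w1.png"); pickle.dump(c,open("w1.pkl","wb"))
o=manip.get_obs(); print(o["position"],o["tcp_rot"]); print(proj(c,[576,112,72]),np.round(c["pose"],3).tolist())
E
```

```text
[551.72365082  48.23880914 179.49452603] [-0.0302892   0.99558364 -0.08882944  0.00225952]
[241.0549552  177.69637811] [[-0.179, 0.951, 0.253, 615.535], [-0.982, -0.157, -0.105, 27.766], [-0.06, -0.268, 0.962, 314.351], [0.0, 0.0, 0.0, 1.0]]
```

View pics/w1.png

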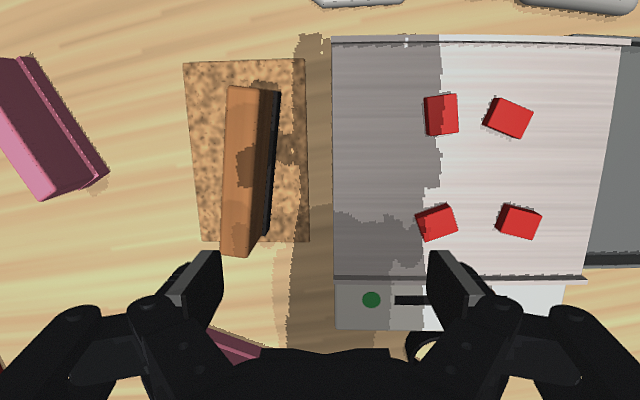

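The wrist view shows the brown block's top face with corners near (229,86), (257,90), (249,258) and (219,250) on the cork. Four chips are on the plate and the pink block is far left. The fast rows tilted the tool slightly, so I'll compute the correction.

Emit:
apply_moves(deltas=[{"twist":[0,0,0],"xyz":[0,0,0],"fingers":0},{"twist":[0,0,0],"xyz":[0,0,0],"fingers":0}])

```text
time: 2.75
position: [550.3, 45.0, 180.3]
tcp_rot: [-0.029, 0.995, -0.092, 0.002]
wrist_force: [-0.1, 0.4, 0.1]
finger_gap: 85.1
grip_force: 0.0
```

```bash
cat > go.py <<'E'
# usage: go.py x y z yawdeg : remaining shift (in the TARGET tool axes) and turn from the present pose
from h import *
import sys
from scipy.spatial.transform import Rotation as R
o=manip.get_obs(); w,x,y,z=o["tcp_rot"]; A=R.from_quat([x,y,z,w])
t=list(map(float,sys.argv[1:5])); B=R.from_euler("z",t[3],degrees=True)*R.from_euler("x",180,degrees=True)
print("t",round(o["time"],2),"pos",np.round(o["position"],1),"F",np.round(o["wrist_force"],1),"gap",round(o["finger_gap"],1),"grip",round(o["grip_force"],1))
print("turn",np.round((A.inv()*B).as_rotvec(),3),"shift",np.round(B.inv().apply(np.array(t[:3])-o["position"]),1))
E
python3 go.py 576 112 150 -17
python3 - <<'E'
from h import *
import pickle
c=pickle.load(open("w1.pkl","rb"))
for p in [(229,86),(257,90),(249,258),(219,250)]: print(np.round(plane(c,*p,72)[:2],1))
P=[plane(c,*p,4)[:2] for p in [(183,63),(304,59),(309,241),(201,241)]]; print("pad",np.round(P,1).tolist(),np.mean(P,0))
E
```

```text
t 2.75 pos [550.3  45.  180.3] F [-0.1  0.4  0.1] gap 85.1 grip 0.0
turn [-0.057  0.004  0.112] shift [  5.  -71.6  30.3]
[640.5 105. ]
[634.1  86.3]
[512.4 121.6]
[522.6 143.8]
pad [[674.9, 163.1], [656.7, 56.9], [492.3, 84.5], [508.8, 192.3]] [583.18292666 124.20907985]
```

Emit:
apply_moves(deltas=[{"twist":[-0.057,0.004,0.112],"xyz":[0,0,0],"fingers":0},{"twist":[0,0,0],"xyz":[2,-24,10],"fingers":0},{"twist":[0,0,0],"xyz":[2,-24,10],"fingers":0},{"twist":[0,0,0],"xyz":[2,-24,10],"fingers":0},{"twist":[0,0,0],"xyz":[0,0,0],"fingers":0},{"twist":[0,0,0],"xyz":[0,0,0],"fingers":0}])

```text
time: 3.35
position: [555.9, 44.1, 153.0]
tcp_rot: [-0.03, 0.995, -0.093, 0.002]
wrist_force: [-0.5, -0.6, -0.0]
finger_gap: 85.6
grip_force: 0.0
```

```bash
python3 go.py 577 113.5 42 -17.2
```

```text
t 3.35 pos [555.9  44.1 153. ] F [-0.5 -0.6 -0. ] gap 85.6 grip 0.0
turn [-0.06   0.005  0.113] shift [ -0.3 -72.5 111. ]
```

```bash
python3 -c "
from h import *
print(np.round(manip.get_obs()['q'],3))"
```

```text
[-0.188 -0.035 -0.202  1.406  0.06   3.14 ]
```

Joint 6 sat at its limit (3.14), so I'll use the equivalent grasp a half turn round.

Emit:
apply_moves(deltas=[{"twist":[0,0,-0.14],"xyz":[0,0,0],"fingers":0},{"twist":[0,0,-0.15],"xyz":[0,0,0],"fingers":0},{"twist":[0,0,-0.15],"xyz":[0,0,0],"fingers":0},{"twist":[0,0,-0.15],"xyz":[0,0,0],"fingers":0},{"twist":[0,0,-0.15],"xyz":[0,0,0],"fingers":0},{"twist":[0,0,-0.15],"xyz":[0,0,0],"fingers":0},{"twist":[0,0,-0.15],"xyz":[0,0,0],"fingers":0},{"twist":[0,0,-0.15],"xyz":[0,0,0],"fingers":0},{"twist":[0,0,-0.15],"xyz":[0,0,0],"fingers":0},{"twist":[0,0,-0.15],"xyz":[0,0,0],"fingers":0},{"twist":[0,0,-0.15],"xyz":[0,0,0],"fingers":0},{"twist":[0,0,-0.15],"xyz":[0,0,0],"fingers":0},{"twist":[0,0,-0.15],"xyz":[0,0,0],"fingers":0},{"twist":[0,0,-0.15],"xyz":[0,0,0],"fingers":0},{"twist":[0,0,-0.15],"xyz":[0,0,0],"fingers":0},{"twist":[0,0,-0.15],"xyz":[0,0,0],"fingers":0},{"twist":[0,0,-0.15],"xyz":[0,0,0],"fingers":0},{"twist":[0,0,-0.15],"xyz":[0,0,0],"fingers":0},{"twist":[0,0,-0.15],"xyz":[0,0,0],"fingers":0},{"twist":[0,0,0],"xyz":[0,0,0],"fingers":0}])

```text
time: 5.35
position: [556.3, 43.4, 153.9]
tcp_rot: [-0.002, 0.241, 0.97, 0.03]
wrist_force: [0.4, 1.4, 0.2]
finger_gap: 85.1
grip_force: 0.0
```

```bash
python3 go.py 577 113.5 42 162.8;python3 -c "
from h import *
print(np.round(manip.get_obs()['q'],3))"
```

```text
t 5.35 pos [556.3  43.4 153.9] F [0.4 1.4 0.2] gap 85.1 grip 0.0
turn [ 0.058 -0.013 -0.187] shift [  1.   73.1 111.9]
[-0.189 -0.036 -0.201  1.406  0.06   0.298]
```

Emit:
apply_moves(deltas=[{"twist":[0.029,-0.006,-0.093],"xyz":[0,0,0],"fingers":0},{"twist":[0.029,-0.006,-0.093],"xyz":[0,0,0],"fingers":0},{"twist":[0,0,0],"xyz":[0,25,0],"fingers":0},{"twist":[0,0,0],"xyz":[0,25,0],"fingers":0},{"twist":[0,0,0],"xyz":[0,23,10],"fingers":0},{"twist":[0,0,0],"xyz":[0,0,15],"fingers":0},{"twist":[0,0,0],"xyz":[0,0,15],"fingers":0},{"twist":[0,0,0],"xyz":[0,0,0],"fingers":0},{"twist":[0,0,0],"xyz":[0,0,0],"fingers":0}])

```text
time: 6.25
position: [577.4, 112.3, 113.0]
tcp_rot: [-0.001, 0.152, 0.988, 0.0]
wrist_force: [-0.3, -0.2, 1.1]
finger_gap: 85.6
grip_force: 0.0
```

```bash
python3 go.py 577 113.5 42 162.8
```

```text
t 6.25 pos [577.4 112.3 113. ] F [-0.3 -0.2  1.1] gap 85.6 grip 0.0
turn [ 0.    -0.002 -0.006] shift [ 0.8  1.  71. ]
```

Emit:
apply_moves(deltas=[{"twist":[0,0,-0.006],"xyz":[0.8,1,15],"fingers":0},{"twist":[0,0,0],"xyz":[0,0,20],"fingers":0},{"twist":[0,0,0],"xyz":[0,0,20],"fingers":0},{"twist":[0,0,0],"xyz":[0,0,16],"fingers":0},{"twist":[0,0,0],"xyz":[0,0,0],"fingers":0.4},{"twist":[0,0,0],"xyz":[0,0,0],"fingers":0.6},{"twist":[0,0,0],"xyz":[0,0,0],"fingers":0.8},{"twist":[0,0,0],"xyz":[0,0,0],"fingers":1},{"twist":[0,0,0],"xyz":[0,0,0],"fingers":1},{"twist":[0,0,0],"xyz":[0,0,0],"fingers":1},{"twist":[0,0,0],"xyz":[0,0,0],"fingers":1}])

```text
time: 7.35
position: [578.2, 114.3, 43.6]
tcp_rot: [0.0, 0.148, 0.989, 0.0]
wrist_force: [0.0, -1.9, 5.7]
finger_gap: 23.9
grip_force: 60.3
```

```bash
python3 go.py 577 113.5 42 162.8
```

```text
t 7.35 pos [578.2 114.3  43.6] F [ 0.  -1.9  5.7] gap 23.9 grip 60.3
turn [0.001 0.    0.002] shift [ 0.9 -1.2  1.6]
```

Emit:
apply_moves(deltas=[{"twist":[0,0,0],"xyz":[0,0,-20],"fingers":1},{"twist":[0,0,0],"xyz":[0,0,-20],"fingers":1},{"twist":[0,0,0],"xyz":[0,0,-20],"fingers":1},{"twist":[0,0,0],"xyz":[0,0,-25],"fingers":1},{"twist":[0,0,-0.067],"xyz":[0,0,0],"fingers":1},{"twist":[0,0,-0.067],"xyz":[0,0,0],"fingers":1},{"twist":[0,0,0],"xyz":[-1,-20,0],"fingers":1},{"twist":[0,0,0],"xyz":[-1,-20,0],"fingers":1},{"twist":[0,0,0],"xyz":[-1,-20,0],"fingers":1},{"twist":[0,0,0],"xyz":[-1,-20,0],"fingers":1},{"twist":[0,0,0],"xyz":[-1,-20,0],"fingers":1},{"twist":[0,0,0],"xyz":[0,0,0],"fingers":1},{"twist":[0,0,0],"xyz":[0,0,0],"fingers":1}])

```text
time: 8.65
position: [565.9, 14.8, 127.1]
tcp_rot: [-0.001, 0.082, 0.997, 0.001]
wrist_force: [0.1, 1.2, -2.9]
finger_gap: 23.3
grip_force: 59.4
```

```bash
python3 go.py 566.1 13.3 108 170.5; python3 - <<'E'
from h import *
c=cam("scene"); t=cam("wrist"); 
a=cv2.resize(c["pixels"][100:300,140:420],(800,571)); cv2.imwrite("pics/s2.png",a); save(t,"w2.png")
E
```

```text
t 8.65 pos [565.9  14.8 127.1] F [ 0.1  1.2 -2.9] gap 23.3 grip 59.4
turn [ 0.001 -0.002  0.001] shift [-0.4 -1.4 19.1]
```

View pics/s2.png

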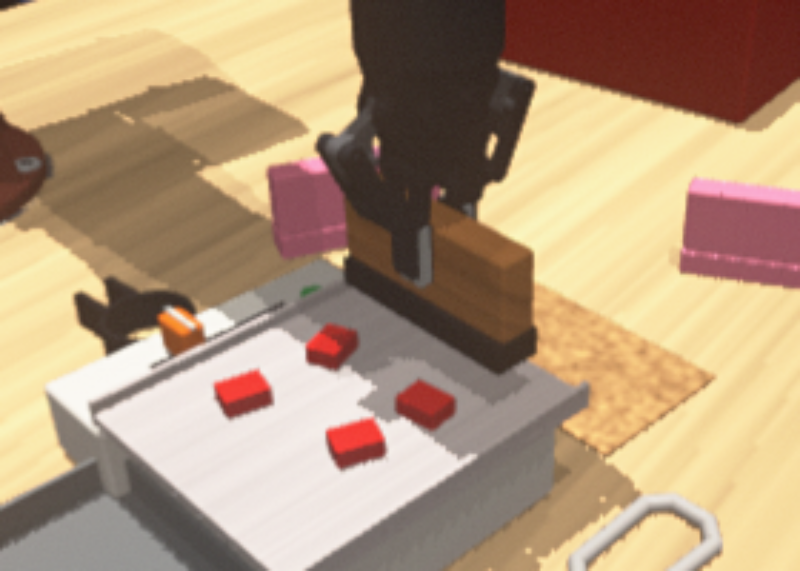

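The crop shows the block held level above the plate's left end, with four chips at (332,345), (243,393), (426,403) and (356,442), all on its tray side. I'll lower it to about 2.5 mm above the plate.

Emit:
apply_moves(deltas=[{"twist":[0,0,0],"xyz":[0,0,10],"fingers":1},{"twist":[0,0,0],"xyz":[0,0,7],"fingers":1},{"twist":[0,0,0],"xyz":[0,0,3],"fingers":1},{"twist":[0,0,0],"xyz":[0,0,0],"fingers":1}])

```text
time: 9.15
position: [565.5, 15.2, 106.3]
tcp_rot: [-0.001, 0.082, 0.997, 0.001]
wrist_force: [0.3, -0.2, -2.4]
finger_gap: 23.4
grip_force: 59.5
```

```bash
python3 go.py 539.6 -144.4 107 170.5
```

```text
t 9.15 pos [565.5  15.2 106.3] F [ 0.3 -0.2 -2.4] gap 23.4 grip 59.5
turn [ 0.001 -0.003  0.002] shift [  -0.8 -161.7   -0.7]
```

Emit:
apply_moves(deltas=[{"twist":[0,0,0],"xyz":[0,-10,0],"fingers":1},{"twist":[0,0,0],"xyz":[0,-10,0],"fingers":1},{"twist":[0,0,0],"xyz":[0,-10,0],"fingers":1},{"twist":[0,0,0],"xyz":[0,-10,0],"fingers":1},{"twist":[0,0,0],"xyz":[0,-10,0],"fingers":1},{"twist":[0,0,0],"xyz":[0,-10,0],"fingers":1},{"twist":[0,0,0],"xyz":[0,-10,0],"fingers":1},{"twist":[0,0,0],"xyz":[0,-10,0],"fingers":1},{"twist":[0,0,0],"xyz":[0,-10,0],"fingers":1},{"twist":[0,0,0],"xyz":[0,-10,0],"fingers":1},{"twist":[0,0,0],"xyz":[0,0,0],"fingers":1}])

```text
time: 10.25
position: [549.7, -85.2, 107.3]
tcp_rot: [-0.001, 0.082, 0.997, 0.0]
wrist_force: [-0.6, 0.3, -1.2]
finger_gap: 23.6
grip_force: 59.7
```

```bash
python3 go.py 539.6 -144.4 107 170.5;  python3 - <<'E'
from h import *
c=cam("scene"); a=cv2.resize(c["pixels"][100:300,100:380],(800,571)); cv2.imwrite("pics/s3.png",a)
E
```

```text
t 10.25 pos [549.7 -85.2 107.3] F [-0.6  0.3 -1.2] gap 23.6 grip 59.7
turn [ 0.    -0.001  0.001] shift [  0.1 -60.1   0.3]
```

View pics/s3.png

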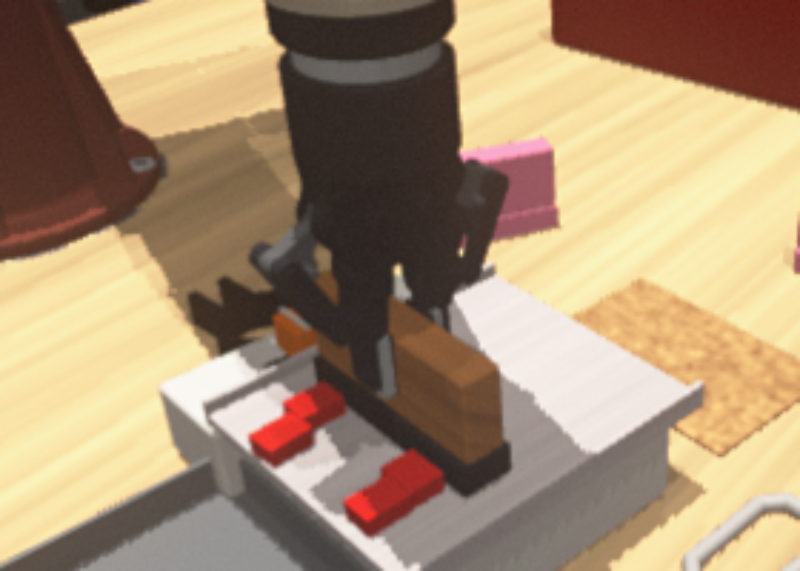

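All four chips are ahead of the sole in two pairs, near (300,420) and (395,490), with none slipping past. I'll carry on over the edge.

Emit:
apply_moves(deltas=[{"twist":[0,0,0],"xyz":[0,-10,0],"fingers":1},{"twist":[0,0,0],"xyz":[0,-10,0],"fingers":1},{"twist":[0,0,0],"xyz":[0,-10,0],"fingers":1},{"twist":[0,0,0],"xyz":[0,-10,0],"fingers":1},{"twist":[0,0,0],"xyz":[0,-10,0],"fingers":1},{"twist":[0,0,0],"xyz":[0,-10,0],"fingers":1},{"twist":[0,0,0],"xyz":[0,-7,0],"fingers":1},{"twist":[0,0,0],"xyz":[0,0,0],"fingers":1},{"twist":[0,0,0],"xyz":[0,0,0],"fingers":1},{"twist":[0,0,0],"xyz":[0,0,0],"fingers":1}])

```text
time: 11.3
position: [538.9, -149.6, 107.2]
tcp_rot: [-0.001, 0.082, 0.997, 0.001]
wrist_force: [-0.4, 0.5, -2.0]
finger_gap: 23.7
grip_force: 59.6
```

```bash
python3 go.py 539.6 -144.4 107 170.5;  python3 - <<'E'
from h import *
c=cam("scene"); a=cv2.resize(c["pixels"][130:400,20:380],(800,600)); cv2.imwrite("pics/s4.png",a)
E
```

```text
t 11.3 pos [ 538.9 -149.6  107.2] F [-0.4  0.5 -2. ] gap 23.7 grip 59.6
turn [ 0.001 -0.001  0.002] shift [0.2 5.2 0.2]
```

View pics/s4.png

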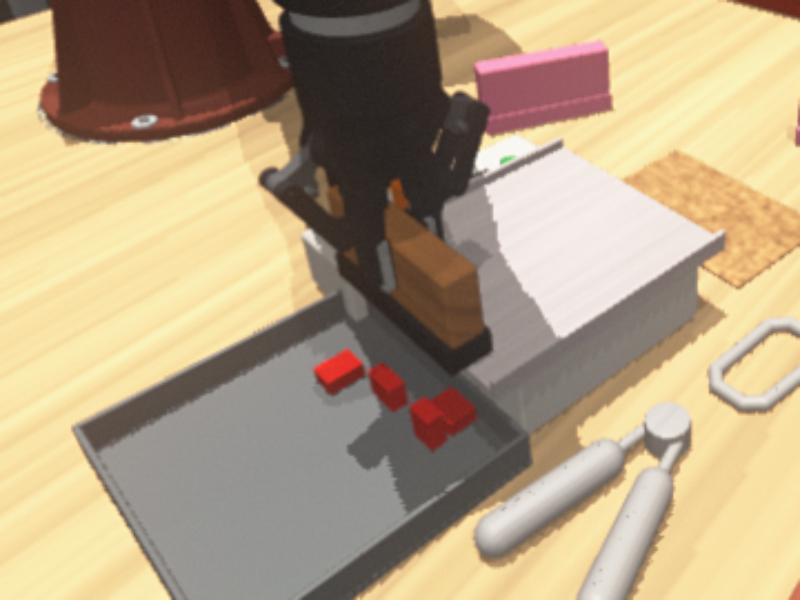

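All four chips lie in the tray, at (339,372), (388,387), (430,423) and (455,410), and the plate is clear. Next is returning the block to the pad.

Emit:
apply_moves(deltas=[{"twist":[0,0,0],"xyz":[0,0,-15],"fingers":1},{"twist":[0,0,0],"xyz":[0,0,-15],"fingers":1},{"twist":[0,0,0],"xyz":[0,25,0],"fingers":1},{"twist":[0,0,0],"xyz":[0,25,0],"fingers":1},{"twist":[0,0,0],"xyz":[0,25,0],"fingers":1},{"twist":[0,0,0],"xyz":[0,25,0],"fingers":1},{"twist":[0,0,0],"xyz":[0,25,0],"fingers":1},{"twist":[0,0,0],"xyz":[0,25,0],"fingers":1},{"twist":[0,0,0],"xyz":[0,25,0],"fingers":1},{"twist":[0,0,0],"xyz":[0,25,0],"fingers":1},{"twist":[0,0,0],"xyz":[0,25,0],"fingers":1},{"twist":[0,0,0],"xyz":[0,25,0],"fingers":1},{"twist":[0,0,0],"xyz":[0,25,0],"fingers":1},{"twist":[0,0,0],"xyz":[0,0,20],"fingers":1},{"twist":[0,0,0],"xyz":[0,0,20],"fingers":1},{"twist":[0,0,0],"xyz":[0,0,20],"fingers":1},{"twist":[0,0,0],"xyz":[0,0,20],"fingers":1},{"twist":[0,0,0],"xyz":[0,0,0],"fingers":1},{"twist":[0,0,0],"xyz":[0,0,0],"fingers":1}])

```text
time: 13.25
position: [584.1, 121.5, 58.9]
tcp_rot: [-0.0, 0.082, 0.997, 0.0]
wrist_force: [-0.2, 0.2, -2.4]
finger_gap: 23.7
grip_force: 59.6
```

```bash
python3 go.py 584 121.5 43.6 170.5
```

```text
t 13.25 pos [584.1 121.5  58.9] F [-0.2  0.2 -2.4] gap 23.7 grip 59.6
turn [ 0.001 -0.     0.002] shift [ 0.1 -0.1 15.3]
```

Emit:
apply_moves(deltas=[{"twist":[0,0,0],"xyz":[0,0,8],"fingers":1},{"twist":[0,0,0],"xyz":[0,0,5],"fingers":1},{"twist":[0,0,0],"xyz":[0,0,2],"fingers":1},{"twist":[0,0,0],"xyz":[0,0,0.5],"fingers":1},{"twist":[0,0,0],"xyz":[0,0,0],"fingers":1}])

```text
time: 13.75
position: [584.0, 121.4, 43.6]
tcp_rot: [-0.0, 0.082, 0.997, 0.0]
wrist_force: [-6.9, -1.4, 9.6]
finger_gap: 23.2
grip_force: 61.1
```

```bash
python3 go.py 584 121.5 43.6 170.5
```

```text
t 13.75 pos [584.  121.4  43.6] F [-6.9 -1.4  9.6] gap 23.2 grip 61.1
turn [ 0.001 -0.     0.002] shift [0.  0.1 0. ]
```

Emit:
apply_moves(deltas=[{"twist":[0,0,0],"xyz":[0,0,0],"fingers":0.7},{"twist":[0,0,0],"xyz":[0,0,0],"fingers":0.4},{"twist":[0,0,0],"xyz":[0,0,0],"fingers":0.1},{"twist":[0,0,0],"xyz":[0,0,0],"fingers":0},{"twist":[0,0,0],"xyz":[0,0,0],"fingers":0},{"twist":[0,0,0],"xyz":[0,0,0],"fingers":0},{"twist":[0,0,0],"xyz":[0,0,-15],"fingers":0},{"twist":[0,0,0],"xyz":[0,0,-25],"fingers":0},{"twist":[0,0,0],"xyz":[0,0,-30],"fingers":0},{"twist":[0,0,0],"xyz":[0,0,-30],"fingers":0},{"twist":[0,0,0],"xyz":[0,0,0],"fingers":0},{"twist":[0,0,0],"xyz":[0,0,0],"fingers":0}])

```text
time: 14.95
position: [584.5, 121.4, 143.6]
tcp_rot: [0.001, 0.082, 0.997, 0.001]
wrist_force: [-1.1, -1.3, -1.0]
finger_gap: 85.3
grip_force: 0.0
```

```bash
python3 go.py 584 121.5 140 170.5; python3 - <<'E'
from h import *
import pickle
c=cam("top"); w=cam("wrist"); s=cam("scene"); pickle.dump((c,w,s),open("c5.pkl","wb"))
a=np.hstack([cv2.resize(c["pixels"][155:300,260:500],(400,242),interpolation=cv2.INTER_CUBIC),cv2.resize(s["pixels"][100:342,100:500],(400,242))])
cv2.imwrite("pics/m5.png",np.vstack([a,cv2.resize(w["pixels"],(800,500))[:350]]))
E
```

```text
t 14.95 pos [584.5 121.4 143.6] F [-1.1 -1.3 -1. ] gap 85.3 grip 0.0
turn [0.001 0.001 0.002] shift [0.5 0.1 3.6]
```

View pics/m5.png

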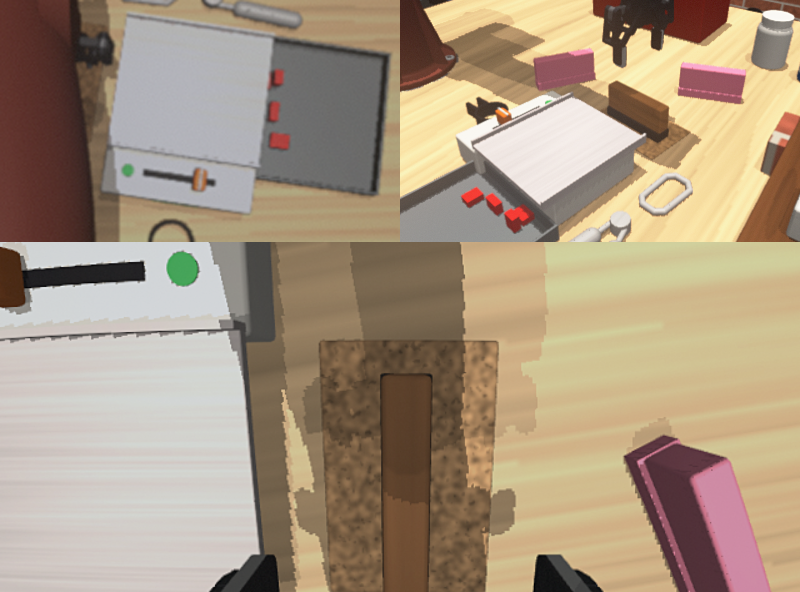

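The mosaic shows the block upright on the cork (wrist view, 405,480), four chips in the tray and the grip untouched at (200,180). Next I go to the tray-side face of the lock grip with the fingers shut.

Emit:
apply_moves(deltas=[{"twist":[0,0,0],"xyz":[11.5,-23.6,0],"fingers":0},{"twist":[0,0,0],"xyz":[11.5,-23.6,0],"fingers":0.5},{"twist":[0,0,0],"xyz":[11.5,-23.6,0],"fingers":1},{"twist":[0,0,0],"xyz":[11.5,-23.6,0],"fingers":1},{"twist":[0,0,0],"xyz":[11.5,-23.6,0],"fingers":1},{"twist":[0,0,0],"xyz":[11.5,-23.6,0],"fingers":1},{"twist":[0,0,0],"xyz":[11.5,-23.6,0],"fingers":1},{"twist":[0,0,0],"xyz":[11.5,-23.6,0],"fingers":1},{"twist":[0,0,0],"xyz":[11.5,-23.6,0],"fingers":1},{"twist":[0,0,0],"xyz":[11.5,-23.6,0],"fingers":1},{"twist":[0,0,0],"xyz":[0,0,0],"fingers":1},{"twist":[0,0,0],"xyz":[0,0,0],"fingers":1}])

```text
time: 16.3
position: [431.4, -92.8, 141.3]
tcp_rot: [-0.001, 0.083, 0.997, 0.001]
wrist_force: [0.7, -0.1, -0.8]
finger_gap: 0.2
grip_force: 0.0
```

```bash
python3 go.py 431.7 -92.9 66 170.5; python3 - <<'E'
from h import *
c=cam("wrist"); save(c,"w6.png")
hsv=cv2.cvtColor(c["pixels"],cv2.COLOR_BGR2HSV); m=cv2.inRange(hsv,np.array((8,150,90)),np.array((20,255,255)))
n,l,s,ce=cv2.connectedComponentsWithStats(m)
yv=np.array([.165,.986]);xv=np.array([.986,-.165]);O=np.array([554.5,-55.7])
for i in range(1,n):
    if s[i,4]>60: p=plane(c,*ce[i],76.5)[:2]; print(s[i],ce[i],p,"scale",(p-O)@xv,(p-O)@yv)
E
```

```text
t 16.3 pos [431.4 -92.8 141.3] F [ 0.7 -0.1 -0.8] gap 0.2 grip 0.0
turn [ 0.001 -0.002  0.001] shift [-0.3 -0.1 75.3]
[364 190  12  43 451] [369.54545455 210.83592018] [431.86335073 -63.62745955] scale -119.61170535755743 -28.0515222480581
[380 190  11  43 361] [384.57063712 211.06648199] [433.53158091 -54.60667642] scale -119.45525961348754 -18.881772100036073
```

View pics/w6.png

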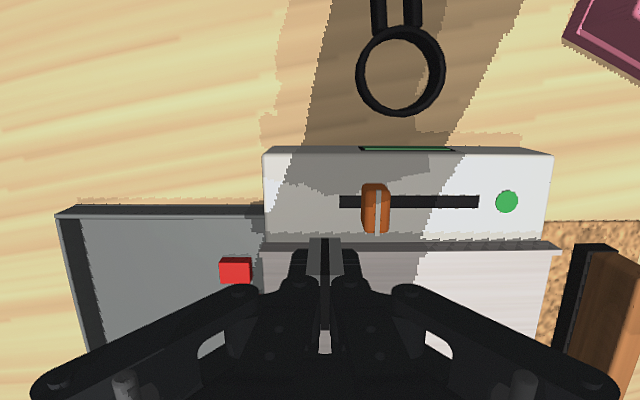

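The orange grip is at (376,210), centre at scale y ≈ -24 mm, and the shut fingers stand at y ≈ -57, so about 10 mm clear. Green dot at (507,201), clip out of the way at (400,70). Descend.

Emit:
apply_moves(deltas=[{"twist":[0,0,0],"xyz":[0,0,20],"fingers":1},{"twist":[0,0,0],"xyz":[0,0,20],"fingers":1},{"twist":[0,0,0],"xyz":[0,0,18],"fingers":1},{"twist":[0,0,0],"xyz":[0,0,14],"fingers":1},{"twist":[0,0,0],"xyz":[0,0,0],"fingers":1},{"twist":[0,0,0],"xyz":[0,5,0],"fingers":1},{"twist":[0,0,0],"xyz":[0,5,0],"fingers":1},{"twist":[0,0,0],"xyz":[0,5,0],"fingers":1},{"twist":[0,0,0],"xyz":[0,5,0],"fingers":1},{"twist":[0,0,0],"xyz":[0,5,0],"fingers":1}])

```text
time: 17.35
position: [436.4, -67.9, 70.7]
tcp_rot: [0.0, 0.082, 0.997, -0.0]
wrist_force: [-0.2, -2.9, 1.6]
finger_gap: -0.0
grip_force: 1.4
```

Emit:
apply_moves(deltas=[{"twist":[0,0,0],"xyz":[0,5,0],"fingers":1},{"twist":[0,0,0],"xyz":[0,5,0],"fingers":1},{"twist":[0,0,0],"xyz":[0,5,0],"fingers":1}])

```text
time: 17.65
position: [438.5, -52.9, 70.1]
tcp_rot: [-0.0, 0.082, 0.997, 0.0]
wrist_force: [1.0, -3.0, 2.4]
finger_gap: 0.1
grip_force: 1.4
```

```bash
python3 - <<'E'
from h import *
c=cam("wrist"); save(c,"w7.png")
hsv=cv2.cvtColor(c["pixels"],cv2.COLOR_BGR2HSV); m=cv2.inRange(hsv,np.array((8,150,90)),np.array((20,255,255)))
n,l,s,ce=cv2.connectedComponentsWithStats(m)
yv=np.array([.165,.986]);xv=np.array([.986,-.165]);O=np.array([554.5,-55.7])
for i in range(1,n):
    if s[i,4]>60: p=plane(c,*ce[i],76.5)[:2]; print(s[i],ce[i],p,"scale",(p-O)@xv,(p-O)@yv)
o=manip.get_obs(); print(o["position"],o["wrist_force"],(o["position"][:2]-O)@yv)
E
```

```text
[ 354  218   43   75 1893] [376.59218172 250.89963022] [432.30053255 -29.1487403 ] scale -124.86963275700799 6.01662993047771
[438.4688308  -52.28687748  70.00808739] [ 0.72162636 -1.77934403  0.21142439] -15.779804114916908
```

The grip moves at about 3 N. I'll keep going and watch the force.

Emit:
apply_moves(deltas=[{"twist":[0,0,0],"xyz":[0,4,0],"fingers":1},{"twist":[0,0,0],"xyz":[0,4,0],"fingers":1},{"twist":[0,0,0],"xyz":[0,4,0],"fingers":1},{"twist":[0,0,0],"xyz":[0,4,0],"fingers":1}])

```text
time: 18.1
position: [440.9, -37.1, 70.0]
tcp_rot: [-0.001, 0.082, 0.997, 0.0]
wrist_force: [0.9, -3.5, 2.1]
finger_gap: -0.0
grip_force: 1.4
```

Emit:
apply_moves(deltas=[{"twist":[0,0,0],"xyz":[0,3,0],"fingers":1},{"twist":[0,0,0],"xyz":[0,3,0],"fingers":1}])

```text
time: 18.3
position: [441.9, -31.2, 69.9]
tcp_rot: [-0.001, 0.082, 0.997, 0.0]
wrist_force: [0.5, -2.8, 1.4]
finger_gap: 0.0
grip_force: 1.4
```

Emit:
apply_moves(deltas=[{"twist":[0,0,0],"xyz":[0,2,0],"fingers":1},{"twist":[0,0,0],"xyz":[0,2,0],"fingers":1}])

```text
time: 18.5
position: [442.5, -27.4, 70.0]
tcp_rot: [-0.001, 0.082, 0.997, 0.0]
wrist_force: [0.4, -2.4, 1.5]
finger_gap: 0.1
grip_force: 1.3
```

Emit:
apply_moves(deltas=[{"twist":[0,0,0],"xyz":[0,2,0],"fingers":1},{"twist":[0,0,0],"xyz":[0,2,0],"fingers":1}])

```text
time: 18.7
position: [443.2, -23.5, 70.0]
tcp_rot: [-0.001, 0.082, 0.997, 0.0]
wrist_force: [1.9, -3.5, 1.2]
finger_gap: -0.3
grip_force: 1.3
```

Emit:
apply_moves(deltas=[{"twist":[0,0,0],"xyz":[0,2,0],"fingers":1},{"twist":[0,0,0],"xyz":[0,1,0],"fingers":1}])

```text
time: 18.9
position: [443.5, -21.9, 70.1]
tcp_rot: [-0.001, 0.082, 0.997, -0.001]
wrist_force: [-1.8, -14.4, 0.7]
finger_gap: -0.1
grip_force: 7.3
```

Emit:
apply_moves(deltas=[{"twist":[0,0,0],"xyz":[0,1,0],"fingers":1},{"twist":[0,0,0],"xyz":[0,1,0],"fingers":1}])

```text
time: 19.1
position: [443.6, -21.5, 70.1]
tcp_rot: [-0.001, 0.083, 0.997, -0.003]
wrist_force: [-4.6, -23.5, 1.1]
finger_gap: -0.2
grip_force: 12.0
```

Emit:
apply_moves(deltas=[{"twist":[0,0,0],"xyz":[0,1,0],"fingers":1},{"twist":[0,0,0],"xyz":[0,1,0],"fingers":1}])

```text
time: 19.3
position: [443.7, -21.2, 70.2]
tcp_rot: [-0.001, 0.083, 0.997, -0.005]
wrist_force: [-7.3, -33.5, 1.0]
finger_gap: -0.2
grip_force: 16.9
```

The force rose sharply at a fixed position, so the grip is at its end stop. I'll back off, rise and check.

Emit:
apply_moves(deltas=[{"twist":[0,0,0],"xyz":[0,-8,0],"fingers":1},{"twist":[0,0,0],"xyz":[0,-12,0],"fingers":1},{"twist":[0,0,0],"xyz":[0,0,-20],"fingers":1},{"twist":[0,0,0],"xyz":[0,0,-25],"fingers":1},{"twist":[0,0,0],"xyz":[0,0,-30],"fingers":1},{"twist":[0,0,0],"xyz":[0,0,0],"fingers":1},{"twist":[0,0,0],"xyz":[0,0,0],"fingers":1},{"twist":[0,0,0],"xyz":[0,0,0],"fingers":1}])

```text
time: 20.1
position: [440.5, -36.3, 143.9]
tcp_rot: [-0.001, 0.082, 0.997, 0.001]
wrist_force: [-0.1, -0.1, 0.5]
finger_gap: 0.1
grip_force: 0.0
```

```bash
python3 - <<'E'
from h import *
w=cam("wrist"); s=cam("scene")
cv2.imwrite("pics/f.png",np.hstack([cv2.resize(w["pixels"],(400,250)),cv2.resize(s["pixels"],(400,250))]))
print(manip.get_obs()["wrist_force"])
E
```

```text
[-0.39398239  0.80684871 -0.08321287]
```

View pics/f.png

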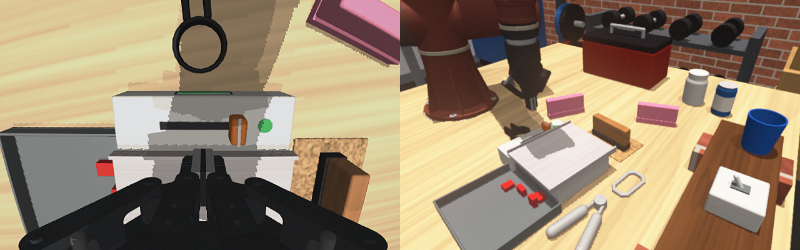

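The grip at (238,130) is at the green-dot end of its slot. The chips are in the tray, the block is upright on the cork, and the arm is clear of everything.

```bash
python3 -c "
from h import *
print(manip.finish_job())"
```

```text
the job is handed in; nothing more can be done
None
```

The job is handed in at about 20 s of the 56 s limit: all four chips are in the tray, the block stands released on its cork pad, and the lock is at its green-dot end stop; the hand-in call returned no verdict.

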